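# Open the can section by its stiff button and throw in the crushed can

## Task

Put the crushed drinks can into the section of the three-section bin whose lid carries the raised round disc. First push that section's stiff button all the way in until you feel it come up solid against its stop, so that the lid drops fully open and stays open; then drop the can in through the opening. Do not tip over the brown glass bottle.

Things in the scene. Friction and masses are not known exactly. Their poses are not given: they have to be found in the camera images.
- can: Bare aluminium drinks can crushed end-on into a concertina: an upright round puck 56 mm across (55 mm between the pads), 54 mm tall, about 20 g, loose on the mat. Origin at the centre of its underside, z up. A white ceramic cup, a clear deli container and a small blue bottle cap nearby are not part of the job.
- can_section: Fixed bin section for cans: the left, middle or right of three equal grey boxes on a black plinth, told by the white raised disc, 72 mm across, on its lid (the others: long bar, cross). 190 mm along its x, 125 along its y, 240 high, walls 4 mm. Origin: centre of its underside, z up, x away from the robot, turned by the bin's yaw. Button near the robot-side edge of the top, lid behind it.
- can_opening (a point): Centre of that section's opening, at rim height: about 117 by 117 mm, free once the lid is down. The flat lid closing it is hinged on the far (+x) edge and swings down INTO the section as the button goes in, hanging by the far wall when it is home; it stays where the button is left. Below is an empty box 236 mm deep.
- can_button_top (a point): Centre of the top face of that section's black round push button, 36 mm across, 30 mm proud of the rim, 87 mm from the opening's centre. It moves straight down 10 to 25 mm to a solid stop, still proud of the rim. Stiff: some 4 to 7 N while it moves, no return spring (it stays where left), then the force climbs sharply; 10 to 15 N is surely against the stop.
- bottle: Brown glass bottle, 62 mm across, 200 mm tall, standing loose on the mat. Origin at the centre of its underside, z up along the bottle. A bystander that must stay upright.

How it is judged:
On the way:
1. the can section's button has been pushed home to its stop (within 3.5 mm) (z of can_button_top in the frame of can_section below 0.2555 m), for 0.1 s.
At the end, for the whole second after the job is handed in: The can lies at rest inside the can section (its origin within the section's walls and below 150 mm above the section's underside), that section's button is still home within 3.5 mm of its stop, and the bottle stands upright within 0.2 rad (z of can_button_top in the frame of can_section below 0.2555 m and x of can in the frame of can_section between -0.095 and 0.095 m and y of can in the frame of can_section between -0.0625 and 0.0625 m and z of can in the frame of can_section below 0.15 m and linear speed of can below 0.03 m/s and angle between bottle's own z axis and vertical below 0.2 rad); the robot touches nothing.
It fails at once if the brown bottle is tipped over (more than 0.5 rad) (angle between bottle's own z axis and vertical above 0.5 rad).
It also fails if it takes over 64 s, if anything falls off the work surface, if the arm or the gripper's body presses on something with over 40 N, if the wrist force passes 120 N, or if a joint passes its speed limit or range.

## Robot

A 7-joint arm with a two-finger parallel gripper is mounted at the origin on the work surface. World frame = base frame: x ahead of the robot, y to its left, z up, the work surface at z = 0. Lengths are in m, angles in rad, forces in N, time in s.
With the tool pointing down it reaches from about 0.4 to 0.85 m from the base axis. Payload 4.5 kg.
Tool frame: the origin (TCP) lies on the centre line of the jaws, within the pads' length; the fingertips stand r.tip_reach ahead of it and the grasp point (between the pads) lies 3 mm ahead of it (r.tip_reach is the distance from the TCP to the fingertips, in m); z points along the fingers, y is the line along which they close (so a half turn about z gives the same grasp; the last joint's range is limited). The gripper opens to 88 mm and grips with 3 to 60 N. Pads are 18 mm wide; open, the fingers measure 123 mm over their backs; the gripper's body (75 mm by 187 mm) begins 45 mm behind the grasp point.
Start: joints at [0.034, 0.689, -0.195, 1.565, 0.157, 0.902, -0.215], TCP at [0.625, 0, 0.261] pointing down, gripper open.
Joint ranges: [-3.01, 3.01], [-0.46, 2.08], [-1.47, 1.51], [0.13, 2.56], [-1, 4.14], [0.04, 2.09], [-2.66, 2.66]. Speed limits (rad/s): [2.57, 2.57, 3.14, 3.14, 3.14, 3.14, 3.14].

## Interface

Orientations are given as a unit quaternion [x, y, z, w].
In Python, from plant import readout, eyes, ticket, r gives the robot as it stands. The module is installed in compiled form; this text tells all that it offers.
- The arm moves only by the tool carry_out, never from a script. Its argument "motion" is a list that holds one entry, the list of rows, each a list of 7 numbers: the shift along the tool's x, y, z in mm, then the turn, a rotation vector about the tool's x, y, z in rad, then the opening in per cent of the stroke, from 0 (shut) to 100 (fully open). In form: [[[dx, dy, dz, ax, ay, az, claw], ...]]. A call has 1 to 8 rows; each row shifts and turns the commanded pose from where the row before left it, along the tool's axes as they then stand; what a row does not reach is not made up. A row lasts 1/10 s, in which the tool goes at most 50 mm and 8.59 degrees, less where a joint would pass 70% of its speed; a pose out of reach is approached as far as the arm can. A call is refused whole if a number of a shift passes 50 or a number of a turn 0.15, either way. A call with a gripper value outside its range is refused whole. The fingers move at their own pace and stop on an object; "squeeze" is the grip in N (left out, the last holds). Time passes only in rows, so rows that do not move let the fingers close. It gives the time, the measured TCP pose, the force and the opening at its end, in the units of the state.
- readout.get_state(): the state, without advancing time (a new reading comes with each control period).
- eyes.snapshot(name): name is "scene" or "side" or "wrist"; returns a dict with "pixels" (400x640x3 uint8, red, green, blue), "K" (3x3 intrinsics, pixels), "origin" and "attitude" of the camera in the world. Camera axes: x right, y down, z forward; pixel columns grow to the right and rows downward; lengths in m; the calibration is good to about 2 mm. A picture is of the moment at which its call begins. There is no depth.
- ticket.finish_job(): hands the job in, once; it reports no verdict.
The state is a dict: "clock": time; "q": joint angles; "qd": joint speeds; "joint_torque": joint torques, N m; "tool_pos": TCP position; "eef_rot": TCP orientation; "contact_force": force on the tool from outside, world axes, zero at the start; "moment": the same for the moment, N m; "opening": opening from 0.0 (shut) to 1.0 (fully open).
Only numpy, scipy, OpenCV 4.12 (cv2) and the standard library are available. Lean on these libraries where they do the work, as an engineer would, in place of code of your own. Each camera call takes 0.05 s, during which the arm holds its last target. There are 200 camera calls.

## Working session

There is one attempt and no reset: what is moved stays moved. The work goes in short steps, Python scripts to look and compute and a tool call to move; the robot and the scene stay as the last step left them, time stands still between calls to the robot, and variables do not carry over. Pictures are saved under pics/ and viewed, on a budget of 10 in all, crops included, one or two more only if the job needs it, and the job is handed in when it is done.

Besides the shell and the picture viewer there is one more tool, called after ">>>" as a command line: name --argument value ..., lists and objects as JSON in quotes. carry_out: Moves the arm, as the interface text tells. Its arguments: {"type":"object","properties":{"motion":{"type":"array","items":{"type":"array","items":{"type":"array","items":{"type":"number"}}}},"squeeze":{"type":"number"}},"required":["motion"]}

```bash
mkdir -p pics; cat > h.py <<'E'
import numpy as np, cv2
from plant import readout, eyes, ticket, r
from scipy.spatial.transform import Rotation as R
def snap(n,f):
    s=eyes.snapshot(n); cv2.imwrite('pics/'+f,s['pixels'][:,:,::-1]); np.savez('pics/'+f+'.npz',**{k:np.array(s[k]) for k in('K','origin','attitude')}); return s
def cam(f):
    c=np.load('pics/'+f+'.npz'); a=c['attitude']; M=a if a.shape==(3,3) else R.from_quat(a).as_matrix()
    return c['K'],c['origin'],M
def at(f,u,v,z):
    K,o,M=cam(f); d=M@np.linalg.solve(K,[u,v,1]); return o+d*(z-o[2])/d[2]
def pix(f,p):
    K,o,M=cam(f); q=K@(M.T@(np.array(p)-o)); return q[:2]/q[2]
E
python3 - <<'E'
from h import *
for n in('scene','side','wrist'):
    s=snap(n,n+'0.png'); print(n,s['origin'],s['attitude'],s['K'][0])
print(r.tip_reach,readout.get_state())
E
```

```text
scene [1.43000695 0.10634265 0.78841438] [ 0.575139    0.66647111 -0.36177154 -0.30684318] [380.61143996   0.         320.56580703]
side [ 0.43231252 -0.64407501  0.81011051] [ 0.92273809 -0.06953455  0.03471578 -0.37751049] [367.99834093   0.         317.31477815]
wrist [0.624489   0.08292402 0.38374636] [ 9.86261061e-01  1.82117142e-04 -7.39498457e-04  1.65192429e-01] [346.99157147   0.         323.93996778]
0.022 {'clock': 0.15, 'q': array([ 0.03380446,  0.6897761 , -0.19454018,  1.5660842 ,  0.15731363,
        0.90250121, -0.21510352]), 'qd': array([ 0.0012231 , -0.00198315, -0.00068958, -0.00188021,  0.00037816,
        0.00203732, -0.00159002]), 'joint_torque': array([-1.46674727e-03, -5.27863634e+01, -1.26819178e+00, -1.53587687e+01,
       -5.24473807e-02,  3.92338901e-03,  1.12435155e-04]), 'tool_pos': array([ 6.24557967e-01, -3.25495338e-05,  2.60109653e-01]), 'eef_rot': array([ 7.07080762e-01,  7.07132464e-01, -5.22679079e-04, -4.48298683e-04]), 'contact_force': array([ 0.21779604,  0.18638673, -0.54861258]), 'moment': array([-0.02552233,  0.02962153,  0.01858155]), 'opening': 1.0026062705911358}
```

View pics/scene0.png

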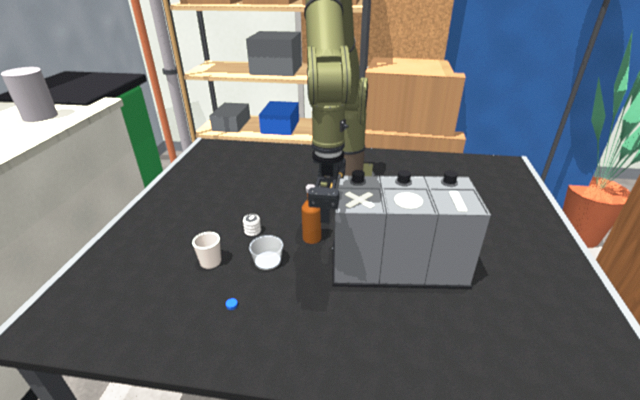

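View pics/side0.png

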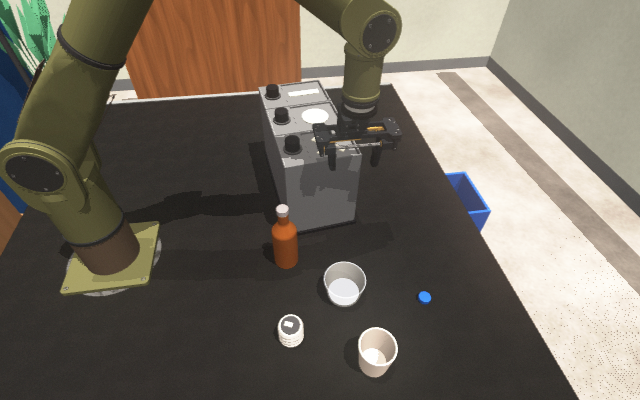

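Scene view: the can section is the middle one (disc at 408,200, button at 404,177), with the can at (252,224) and the bottle at (312,222). Side view: button at (282,114), disc at (315,117), can at (291,330). I'll enlarge these areas next.

```bash
python3 - <<'E'
from h import *
a=cv2.imread('pics/scene0.png');b=cv2.imread('pics/side0.png')
f=lambda i,x,y:cv2.resize(i[y:y+72,x:x+98],None,fx=4,fy=4,interpolation=cv2.INTER_CUBIC)
cv2.imwrite('pics/c1.png',np.vstack([np.hstack([f(a,350,160),f(b,250,75)]),np.hstack([f(a,205,190),f(b,240,290)])]))
E
```

```text
(no output)
```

View pics/c1.png

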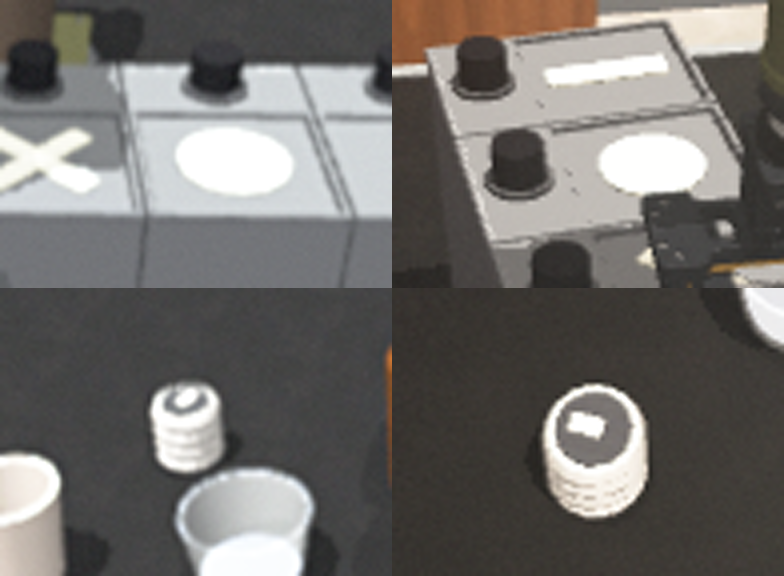

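```bash
python3 - <<'E'
from h import *
def tri(a,b):
    A=[];B=[]
    for f,(u,v) in(('scene0.png',a),('side0.png',b)):
        K,o,M=cam(f); d=M@np.linalg.solve(K,[u,v,1]); d/=np.linalg.norm(d); P=np.eye(3)-np.outer(d,d); A.append(P);B.append(P@o)
    return np.linalg.lstsq(np.vstack(A),np.hstack(B),rcond=None)[0]
D=tri((408.75,200.5),(315,115.75));B=tri((404.25,172),(281.5,109.75))
print('disc',D,'btn',B,np.linalg.norm((D-B)[:2]),'yaw',np.arctan2(*(D-B)[1::-1]))
print('can',at('scene0.png',251.25,217.5,.054),at('side0.png',290.75,325,.054))
print('bot',at('side0.png',283,209,.2),at('side0.png',286,254,.01),at('scene0.png',312,235,.01))
E
```

```text
disc [0.5651196  0.20479326 0.24800525] btn [0.47452332 0.19194795 0.28298038] 0.09150239171061395 yaw 0.14084746754341335
can [ 0.43436867 -0.28520199  0.054     ] [ 0.43966568 -0.28579873  0.054     ]
bot [ 0.44941294 -0.08242299  0.2       ] [ 0.44810926 -0.06889691  0.01      ] [ 0.44392008 -0.07781979  0.01      ]
```

Estimates: button top about (0.475, 0.192, 0.282), bin yaw about 0.14 rad, can at (0.437, -0.285), bottle at (0.447, -0.077). In tool axes, x is world +y, y is world +x and z is down. I'll raise the arm and go above the button with the jaws shut.

>>> carry_out --motion '[[[0,0,-50,0,0,0,0],[0,0,-50,0,0,0,0],[32,-25,0,0,0,0,0],[32,-25,0,0,0,0,0],[32,-25,0,0,0,0,0],[32,-25,0,0,0,0,0],[32,-25,0,0,0,0,0],[32,-25,0,0,0,0,0]]]'

```text
clock: 0.95
tool_pos: [0.4737, 0.193, 0.3606]
eef_rot: [0.707, 0.707, -0.0, -0.0]
contact_force: [0.7, 0.5, 0.3]
opening: 0.298
```

>>> carry_out --motion '[[[0,0,0,0,0,0,0],[0,0,0,0,0,0,0],[0,0,0,0,0,0,0]]]'

```text
clock: 1.25
tool_pos: [0.4757, 0.1908, 0.3606]
eef_rot: [0.708, 0.706, -0.0, 0.0]
contact_force: [-0.1, 0.8, 0.3]
opening: 0.03
```

```bash
python3 - <<'E'
from h import *
snap('wrist','w1.png');snap('side','s1.png')
a=cv2.imread('pics/w1.png');b=cv2.imread('pics/s1.png')
s=readout.get_state();print(s['tool_pos'],s['eef_rot'],s['contact_force'])
cv2.imwrite('pics/c2.png',np.vstack([cv2.resize(a,(480,300)),cv2.resize(b[60:185,200:400],(480,300))]))
print(pix('w1.png',[.475,.192,.282]),pix('s1.png',s['tool_pos']-[0,0,.022]))
E
```

```text
[0.47586559 0.19058749 0.36052397] [ 7.08101735e-01  7.06110329e-01 -2.06961352e-04  3.05761336e-04] [ 0.28498522  0.12890798 -0.07074749]
[323.01359813 218.70876963] [280.69322988  90.4831053 ]
```

View pics/c2.png

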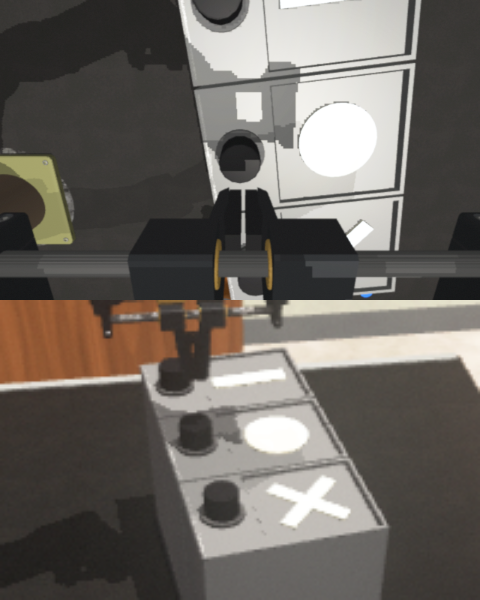

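The wrist view shows the disc section's button at about (320,216), against a predicted (323,219). That agrees to within about 2 mm, so I'll descend and press.

>>> carry_out --motion '[[[0,0,20,0,0,0,0],[0,0,20,0,0,0,0],[0,0,10,0,0,0,0],[0,0,4,0,0,0,0],[0,0,4,0,0,0,0],[0,0,4,0,0,0,0],[0,0,0,0,0,0,0]]]'

```text
clock: 2.05
tool_pos: [0.4754, 0.1919, 0.2989]
eef_rot: [0.707, 0.707, 0.0, 0.0]
contact_force: [0.4, 0.5, 0.3]
opening: 0.005
```

>>> carry_out --motion '[[[0,0,2,0,0,0,0],[0,0,2,0,0,0,0],[0,0,0,0,0,0,0]]]'

```text
clock: 2.35
tool_pos: [0.4754, 0.1922, 0.295]
eef_rot: [0.707, 0.707, 0.001, 0.0]
contact_force: [-0.3, -0.2, 3.0]
opening: 0.003
```

>>> carry_out --motion '[[[0,0,2,0,0,0,0],[0,0,1,0,0,0,0],[0,0,0,0,0,0,0]]]'

```text
clock: 2.65
tool_pos: [0.4755, 0.1921, 0.2919]
eef_rot: [0.707, 0.707, 0.001, 0.0]
contact_force: [-0.2, -1.0, 4.0]
opening: 0.003
```

>>> carry_out --motion '[[[0,0,2,0,0,0,0],[0,0,2,0,0,0,0],[0,0,2,0,0,0,0],[0,0,0,0,0,0,0]]]'

```text
clock: 3.05
tool_pos: [0.4755, 0.1921, 0.2864]
eef_rot: [0.707, 0.707, 0.001, 0.0]
contact_force: [-0.5, -1.4, 8.7]
opening: 0.006
```

>>> carry_out --motion '[[[0,0,2,0,0,0,0],[0,0,2,0,0,0,0],[0,0,0,0,0,0,0]]]'

```text
clock: 3.35
tool_pos: [0.4756, 0.1922, 0.2861]
eef_rot: [0.707, 0.707, 0.002, 0.001]
contact_force: [-7.9, -6.3, 39.1]
opening: 0.007
```

>>> carry_out --motion '[[[0,0,2,0,0,0,0],[0,0,1,0,0,0,0],[0,0,0,0,0,0,0]]]'

```text
clock: 3.65
tool_pos: [0.4757, 0.1923, 0.286]
eef_rot: [0.707, 0.707, 0.003, 0.002]
contact_force: [-14.3, -8.3, 61.2]
opening: 0.006
```

The force climbed sharply to 61 N while the TCP stopped dead at z 0.286, so the button is home. I'll retract and travel high over the bottle to above the can.

>>> carry_out --motion '[[[0,0,-10,0,0,0,0],[0,0,-20,0,0,0,0],[0,0,-40,0,0,0,0],[0,0,-40,0,0,0,0],[-40,-3,0,0,0,0,100],[-40,-3,0,0,0,0,100],[-40,-3,0,0,0,0,100],[-40,-3,0,0,0,0,100]]]'

```text
clock: 4.45
tool_pos: [0.4623, 0.0309, 0.3883]
eef_rot: [0.707, 0.707, -0.0, -0.0]
contact_force: [1.3, 0.2, 0.8]
opening: 0.343
```

>>> carry_out --motion '[[[-40,-3,0,0,0,0,100],[-40,-3,0,0,0,0,100],[-40,-3,0,0,0,0,100],[-40,-3,0,0,0,0,100],[-40,-3,0,0,0,0,100],[-40,-3,0,0,0,0,100],[-40,-3,0,0,0,0,100],[-40,-3,0,0,0,0,100]]]'

```text
clock: 5.25
tool_pos: [0.4386, -0.289, 0.3881]
eef_rot: [0.707, 0.707, 0.0, -0.001]
contact_force: [1.0, 1.1, 0.5]
opening: 1.0
```

>>> carry_out --motion '[[[0,0,50,0,0,0,100],[0,0,50,0,0,0,100],[0,0,50,0,0,0,100],[0,0,0,0,0,0,100],[0,0,0,0,0,0,100]]]'

```text
clock: 5.75
tool_pos: [0.4391, -0.2876, 0.2389]
eef_rot: [0.707, 0.707, -0.0, -0.001]
contact_force: [0.6, -0.0, 1.3]
opening: 0.998
```

```bash
python3 - <<'E'
from h import *
snap('wrist','w2.png');snap('scene','s2.png')
a=cv2.imread('pics/w2.png');b=cv2.imread('pics/s2.png')
s=readout.get_state();print(s['tool_pos'],s['eef_rot'],s['contact_force'],s['opening'])
cv2.imwrite('pics/c3.png',np.vstack([cv2.resize(a,(480,300)),cv2.resize(b[140:300,240:496],(480,300))]))
print(pix('w2.png',[.437,-.2855,.054]))
E
```

```text
[ 0.44057093 -0.28854919  0.24102039] [0.70705794 0.70715227 0.00070787 0.00205845] [ 0.12193655  0.53887199 -0.1669631 ] 1.0015971194971642
[322.06563106 174.63564927]
```

View pics/c3.png

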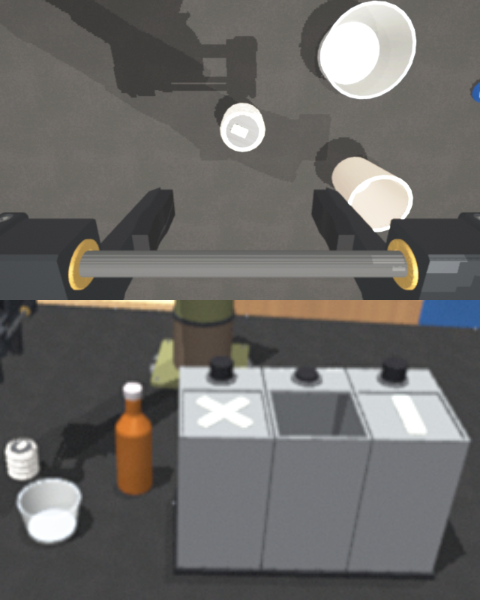

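```bash
python3 - <<'E'
from h import *
print('can',at('w2.png',322.7,172.5,.054))
for n,u,v in(('scene0.png',207,240),('side0.png',378,342),('w2.png',508,264)): print('cuprim',[at(n,u,v,z)[:2].round(3) for z in(.07,.09,.11)])
print('cupbase',at('side0.png',375,368,0),at('scene0.png',209,263,0))
for n,u,v in(('scene0.png',266,247),('side0.png',345,277),('w2.png',492,65)): print('delirim',[at(n,u,v,z)[:2].round(3) for z in(.03,.05,.07)])
E
```

```text
can [ 0.43758316 -0.28348537  0.054     ]
cuprim [array([ 0.589, -0.374]), array([ 0.612, -0.361]), array([ 0.636, -0.347])]
cuprim [array([ 0.611, -0.356]), array([ 0.606, -0.363]), array([ 0.601, -0.371])]
cuprim [array([ 0.614, -0.369]), array([ 0.602, -0.358]), array([ 0.59 , -0.346])]
cupbase [ 0.60656327 -0.38130809  0.        ] [ 0.61366474 -0.36982419  0.        ]
delirim [array([ 0.549, -0.205]), array([ 0.572, -0.196]), array([ 0.596, -0.188])]
delirim [array([ 0.584, -0.172]), array([ 0.58 , -0.184]), array([ 0.576, -0.197])]
delirim [array([ 0.589, -0.191]), array([ 0.58 , -0.192]), array([ 0.571, -0.192])]
```

The lid is fully down and the can is at (0.4375, -0.2845), with the cup and deli container clear of the gripper. I'll descend and grasp.

>>> carry_out --motion '[[[3,-2,40,0,0,0,100],[0,0,40,0,0,0,100],[0,0,40,0,0,0,100],[0,0,30,0,0,0,100],[0,0,30,0,0,0,100],[0,0,24,0,0,0,100],[0,0,0,0,0,0,100],[0,0,0,0,0,0,100]]]'

```text
clock: 6.65
tool_pos: [0.4386, -0.2858, 0.0365]
eef_rot: [0.707, 0.707, 0.0, 0.002]
contact_force: [-0.3, -0.0, 0.5]
opening: 1.002
```

>>> carry_out --motion '[[[0,0,0,0,0,0,40],[0,0,0,0,0,0,40],[0,0,0,0,0,0,40],[0,0,0,0,0,0,40],[0,0,0,0,0,0,40],[0,0,0,0,0,0,40],[0,0,0,0,0,0,40],[0,0,0,0,0,0,40]]]' --squeeze 10

```text
clock: 7.45
tool_pos: [0.4372, -0.2851, 0.0351]
eef_rot: [0.707, 0.707, 0.0, 0.0]
contact_force: [-0.3, 0.8, 6.7]
opening: 0.617
```

>>> carry_out --motion '[[[0,0,-20,0,0,0,40],[0,0,-50,0,0,0,40],[0,0,-50,0,0,0,40],[0,0,-50,0,0,0,40],[0,0,-50,0,0,0,40],[0,0,-50,0,0,0,40],[0,0,-50,0,0,0,40],[0,0,-30,0,0,0,40]]]'

```text
clock: 8.25
tool_pos: [0.4375, -0.2853, 0.3886]
eef_rot: [0.707, 0.707, 0.001, 0.002]
contact_force: [1.4, 0.0, -0.3]
opening: 0.622
```

```bash
python3 - <<'E'
from h import *
snap('scene','s3.png');snap('wrist','w3.png')
b=cv2.imread('pics/s3.png')
s=readout.get_state();print(s['tool_pos'],s['contact_force'],s['opening'])
cv2.imwrite('pics/c4.png',np.vstack([cv2.resize(b[100:300,180:500],(480,300)),cv2.resize(cv2.imread('pics/w3.png'),(480,300))]))
# opening centre from disc in w1 & geometry
d=at('w1.png',451,185,.249);print('disc',d)
for B in([.4755,.192],): 
  u=(d[:2]-B)/np.linalg.norm(d[:2]-B);print(u,np.array(B)+.087*u)
E
```

```text
[ 0.43871858 -0.28592454  0.38904179] [ 0.88437077 -0.94860306 -1.04404397] 0.6234098242824436
disc [0.565368   0.20411204 0.249     ]
[0.99103962 0.13356821] [0.56172045 0.20362043]
```

View pics/c4.png

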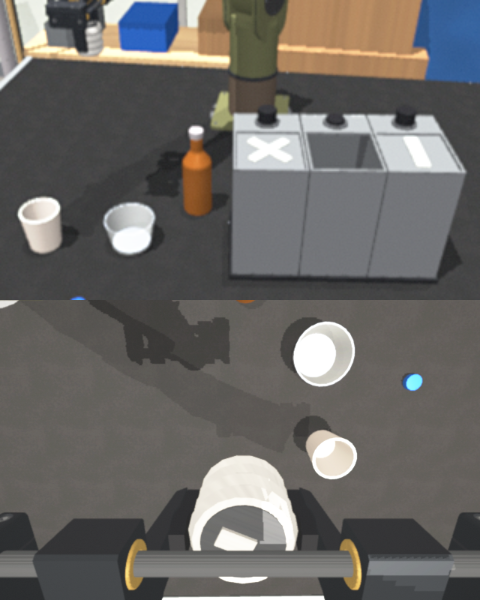

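The can is held and the bottle still stands. The opening's centre is at (0.560, 0.203), so I'll carry the can there at this height.

>>> carry_out --motion '[[[40,10,0,0,0,0,40],[40,10,0,0,0,0,40],[40,10,0,0,0,0,40],[40,10,0,0,0,0,40],[40,10,0,0,0,0,40],[40,10,0,0,0,0,40],[40,10,0,0,0,0,40],[40,10,0,0,0,0,40]]]'

```text
clock: 9.15
tool_pos: [0.5163, 0.0364, 0.3831]
eef_rot: [0.707, 0.707, -0.001, -0.001]
contact_force: [0.1, -0.2, -0.5]
opening: 0.619
```

>>> carry_out --motion '[[[40,10,0,0,0,0,40],[40,10,0,0,0,0,40],[40,10,0,0,0,0,40],[40,10,0,0,0,0,40],[8,0,0,0,0,0,40],[0,0,0,0,0,0,40],[0,0,0,0,0,0,40]]]'

```text
clock: 9.85
tool_pos: [0.5567, 0.2012, 0.3836]
eef_rot: [0.708, 0.707, -0.002, 0.0]
contact_force: [-0.0, -1.0, 0.2]
opening: 0.621
```

>>> carry_out --motion '[[[0,0,40,0,0,0,40],[0,0,35,0,0,0,40],[0,0,20,0,0,0,40],[0,0,10,0,0,0,40],[0,0,0,0,0,0,40],[0,0,0,0,0,0,40]]]'

```text
clock: 10.45
tool_pos: [0.5577, 0.2024, 0.2807]
eef_rot: [0.708, 0.707, 0.001, 0.0]
contact_force: [-0.8, -0.4, -0.3]
opening: 0.622
```

```bash
python3 - <<'E'
from h import *
snap('scene','s4.png');snap('wrist','w4.png')
b=cv2.imread('pics/s4.png')
s=readout.get_state();print(s['tool_pos'],s['contact_force'],s['opening'])
cv2.imwrite('pics/c5.png',np.vstack([cv2.resize(b[100:300,200:520],(480,300)),cv2.resize(cv2.imread('pics/w4.png'),(480,300))]))
E
```

```text
[0.55787687 0.20298678 0.2811946 ] [ 0.32269854  0.27926352 -0.32398997] 0.6213735727892095
```

View pics/c5.png

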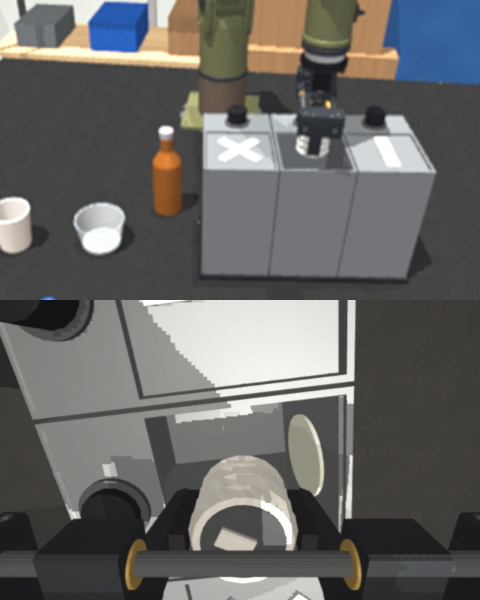

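The can is centred over the open section, with the lid hanging by the far wall. I'll release it, then retract straight up.

>>> carry_out --motion '[[[0,0,0,0,0,0,80],[0,0,0,0,0,0,80],[0,0,0,0,0,0,80],[0,0,0,0,0,0,80],[0,0,-30,0,0,0,80],[0,0,-40,0,0,0,80],[0,0,-40,0,0,0,80]]]'

```text
clock: 11.25
tool_pos: [0.5566, 0.2029, 0.3907]
eef_rot: [0.707, 0.707, -0.001, -0.0]
contact_force: [0.6, -0.0, -0.1]
opening: 0.797
```

>>> carry_out --motion '[[[-40,0,0,0,0,0,80],[-40,0,0,0,0,0,80],[0,0,0,0,0,0,80],[0,0,0,0,0,0,80],[0,0,0,0,0,0,80],[0,0,0,0,0,0,80],[0,0,0,0,0,0,80]]]'

```text
clock: 11.95
tool_pos: [0.5568, 0.1243, 0.3896]
eef_rot: [0.706, 0.708, 0.0, -0.0]
contact_force: [-0.1, 0.5, 0.2]
opening: 0.794
```

```bash
python3 - <<'E'
from h import *
snap('scene','s5.png');snap('wrist','w5.png')
b=cv2.imread('pics/s5.png')
s=readout.get_state();print(s['tool_pos'],s['contact_force'],s['opening'])
cv2.imwrite('pics/c6.png',np.vstack([cv2.resize(b[100:300,200:520],(480,300)),cv2.resize(cv2.imread('pics/w5.png'),(480,300))]))
E
```

```text
[0.55692318 0.12378749 0.38959941] [-0.30061814  0.09747019  1.19991152] 0.8001743004241246
```

View pics/c6.png

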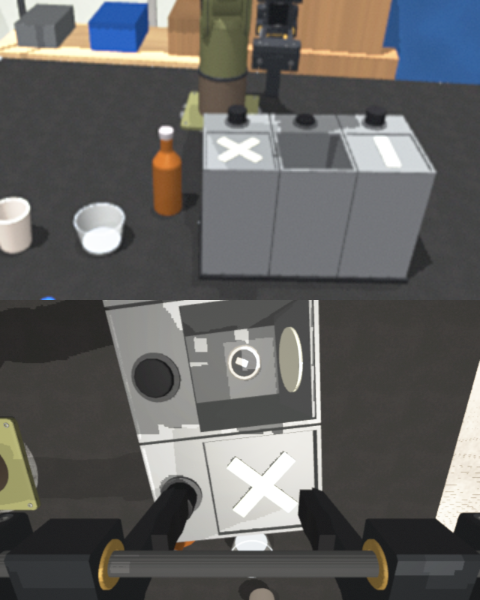

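The can stands upright on the floor of the section, the lid hangs open, the button is down and the bottle is upright. The gripper is clear of everything, so I'll hand in.

```bash
python3 -c "
from plant import ticket; print(ticket.finish_job())"
```

```text
the job is handed in; nothing more can be done
None
```

The crushed can is in the middle section, the one whose lid carries the disc, and I handed the job in at about 12 s of the 64 s allowed. No verdict was reported.

- **Button:** I pressed it with the closed fingertips until the tool stopped moving at TCP z 0.286. The force rose from about 9 N to 61 N, more than the 10–15 N needed but under the 120 N wrist limit. It still looked down in the last pictures.
- **Lid:** It dropped fully and hung by the far wall.
- **Can:** I gripped it at 10 N, with the opening reading about 54 mm, and released it centred over the opening. The last wrist picture shows it upright on the section floor.
- **Bottle:** It was still upright in the last scene picture.
- **Robot:** The gripper was about 12 cm above the bin, and the force reading was about 1 N or less.

**One disagreement:** I estimated the button top at z 0.282 from the images, but the fingertips met it at about 0.273–0.277. This made no difference, because I judged the stop by force. It does mean I never measured the section's exact height, so the 0.2555 m button limit rests on that solid stop and not on a direct measurement.

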